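# Sweep the stir bars into the collecting tray

## Robot

A 6-joint arm with a two-finger parallel gripper is mounted at the origin on a cart in front of the work surface, level with it; the furniture and walls round the work are solid. World frame = base frame: x ahead of the robot, y to its left, z up, the work surface at z = 0. Lengths are in m, angles in rad, forces in N, time in s.
With the tool pointing down it reaches from about 0.3 to 0.775 m from the base axis. Payload 14.6 kg.
Tool frame: the origin (TCP) lies between the finger pads; the fingertips stand 17 mm ahead of it and the grasp point (between the pads) lies 2 mm behind it; z points along the fingers, y is the line along which they close (so a half turn about z gives the same grasp; the last joint's range is limited). The gripper opens to 85 mm and grips with 20 to 120 N. Pads are 22 mm wide; open, the fingers measure 114 mm over their backs; the gripper's body (76 mm by 85 mm) begins 54 mm behind the grasp point. The pads swing forward as they close: fully open they stand 13 mm farther back than shut.
Start: joints at [1.174, 0.3, 1.521, -0, 1.321, -0.067], TCP at [0.178, 0.52, 0.213] pointing down, gripper open.
Joint ranges: [-3.03, 3.03], [-0.79, 2.21], [0.23, 2.52], [-1.04, 4.18], [0, 3.07], [-2.55, 2.55]. Speed limits (rad/s): [2.22, 2.22, 2.57, 3.14, 3.14, 3.14].

## Interface

Orientations are given as a rotation vector (axis times angle).
In Python, from bench import ctrl gives the robot as it stands. The module is installed in compiled form; this text tells all that it offers.
- The arm moves only by the tool carry_out, never from a script. Its argument "motion" is one flat list of numbers, 7 for each row, row after row: the turn, a rotation vector about the world's x, y, z in degrees, then the shift along the world's x, y, z in m, then the opening, from -1 (shut) to 1 (fully open). A call has 1 to 8 rows; each row shifts and turns the commanded pose from where the row before left it; what a row does not reach is not made up. A row lasts 1/8 s, in which the tool goes at most 62.5 mm and 10.7 degrees, less where a joint would pass 70% of its speed; a pose out of reach is approached as far as the arm can. A call with a gripper value outside its range is refused whole. The fingers move at their own pace and stop on an object; the grip force is fixed at half the most. Time passes only in rows, so rows that do not move let the fingers close. It gives the time, the measured TCP pose, the force, the opening and the grip force at its end, in the units of the state.
- ctrl.state(): the state, without advancing time (a new reading comes with each control period).
- ctrl.camera(name): name is "side" or "top"; returns the picture (384x512x3 uint8, red, green, blue); there is no depth.
- ctrl.camera_model(name): a dict with "camera_matrix" (3x3 intrinsics, pixels), "world_from_camera" (4x4, takes a point from camera to world coordinates). Camera axes: x right, y down, z forward; pixel columns grow to the right and rows downward; lengths in m; the calibration is good to about 2 mm. A picture is of the moment at which its call begins. camera_model takes no time and is no camera call.
- ctrl.job_done(): hands the job in; it is judged then, once.
The state is a dict: "time": time; "joint_pos": joint angles; "qvel": joint speeds; "joint_efforts": joint torques, N m; "tool_pos": TCP position; "tcp_rot": TCP orientation; "force": force on the tool from outside, world axes, zero at the start; "wrist_torque": the same for the moment, N m; "width": finger opening in m; "finger_force": force on a finger pad.
Only numpy, scipy, OpenCV 4.12 (cv2) and the standard library are available. Lean on these libraries where they do the work, as an engineer would, in place of code of your own. Each camera call takes 0.05 s, during which the arm holds its last target. There are 200 camera calls.

## Task

Sweep the three loose white stirring bars across the worktop with the fingertips, through the open front of the low steel collecting tray, until the middle of each bar lies behind the tray's sloping lip, and leave them lying there. Only push them along the surface: do not pick any up. Leave the two vials, the tape roll and the marker where they are.

Things in the scene. Friction and masses are not known exactly. Their poses are not given: they have to be found in the camera images.
- tray: low folded sheet-steel tray, fixed, 130 mm deep (own x), 160 mm wide (own y); walls 30 mm high, 2 mm thick, at the back and both sides, none in front. Origin: centre of its outline at worktop height. +x points inwards, from the open front (x = -65 mm) to the back wall (inner face +63 mm); side walls' inner faces at y = +-78 mm. The front faces the robot (world -x), within 20 degrees.
- tray_lip (a point): middle of the top edge of the tray's sloping lip, where the flat floor begins, 2 mm above the worktop, at x = -40 mm in the tray's frame. The lip is as wide as the tray and slopes up to here from the worktop over 25 mm; the floor is level from here to the back wall. The side walls begin 10 mm in front of this edge. Axes as the tray's.
- bar_1: slippery white magnetic stirring bar, smooth rod with a slight band round its middle, 41 mm long, 9 mm thick, 14 to 28 g, loose; it slides and does not roll away. Origin: centre of its underside (4.5 mm below its middle as it first lies); its own y axis runs along its length. At the start its length lies within 45 degrees of the world y axis (left-right).
- bar_2: slippery white magnetic stirring bar, smooth rod with a slight band round its middle, 41 mm long, 9 mm thick, 14 to 28 g, loose; it slides and does not roll away. Origin: centre of its underside (4.5 mm below its middle as it first lies); its own y axis runs along its length. At the start its length lies within 45 degrees of the world y axis (left-right).
- bar_3: slippery white magnetic stirring bar, smooth rod with a slight band round its middle, 41 mm long, 9 mm thick, 14 to 28 g, loose; it slides and does not roll away. Origin: centre of its underside (4.5 mm below its middle as it first lies); its own y axis runs along its length. At the start its length lies within 45 degrees of the world y axis (left-right).
- stirrer: magnetic stirrer, a box-shaped instrument fixed on the worktop left of the tray, always in the same place: about 240 mm deep (own x, its two knobs on the front face, which reaches 122 mm towards the robot from the origin), 150 mm wide (own y), 100 mm high; origin: centre of its underside. Keep the gripper clear of it.
- vial_a: bystander: screw-cap sample vial with a white cap, standing, 24 mm across, 58 mm high; origin: centre of its underside
- vial_b: bystander: screw-cap sample vial with a black cap, standing, 24 mm across, 58 mm high; origin: centre of its underside
- tape_roll: bystander: roll of paper tape lying flat, 72 mm across, 24 mm high; origin: centre of its underside
- marker: bystander: felt marker lying on the worktop, 130 mm long along its own x axis, 16 mm high; origin: centre of its underside
Mind the look-alikes: they are no part of the job. There is more than one size of the tray; the job needs the larger.

How it is judged:
At the end, for the whole second after the job is handed in: each of the three bars is at rest (slower than 20 mm/s) in the tray with its middle behind the top of the sloping lip and between the walls, its underside's centre below 25 mm (x of bar_1 in the frame of tray between -0.04 and 0.066 m and y of bar_1 in the frame of tray between -0.08 and 0.08 m and height (world z) of each of bar_1, bar_2, bar_3 below 0.025 m and linear speed of each of bar_1, bar_2, bar_3 below 0.02 m/s and x of bar_2 in the frame of tray between -0.04 and 0.066 m and y of bar_2 in the frame of tray between -0.08 and 0.08 m and x of bar_3 in the frame of tray between -0.04 and 0.066 m and y of bar_3 in the frame of tray between -0.08 and 0.08 m); the robot touches nothing.
It fails at once if a stirring bar was picked up (more than 25 mm above the worktop) (height (world z) of any of bar_1, bar_2, bar_3 above 0.025 m).
It fails at once if a vial, the tape roll or the marker was moved more than 15 mm or a vial tipped (distance of any of vial_a, vial_b, tape_roll, marker from where it was at the start of the episode above 0.015 m or angle between any of vial_a, vial_b's own z axis and vertical above 0.4 rad).
It also fails if it takes over 72 s, if anything falls off the work surface, if the arm or the gripper's body presses on something with over 40 N, if the wrist force passes 120 N, or if a joint passes its speed limit or range.

## Working session

There is one attempt and no reset: what is moved stays moved. The work goes in short steps, Python scripts to look and compute and a tool call to move; the robot and the scene stay as the last step left them, time stands still between calls to the robot, and variables do not carry over. Pictures are saved under pics/ and viewed, at most 10 in all, crops included, and the job is handed in when it is done.

Besides the shell and the picture viewer there is one more tool, called after "Call:" as name(argument=value, ...), one argument or row to a line, values as JSON. carry_out: Moves the arm, as the interface text tells. Its arguments: {"type":"object","properties":{"motion":{"type":"array"}},"required":["motion"]}

```bash
mkdir -p pics; cat > h.py <<'E'
import numpy as np, cv2
from bench import ctrl
def ray(name,uv,z):
    m=ctrl.camera_model(name);K=np.array(m["camera_matrix"]);T=np.array(m["world_from_camera"])
    d=T[:3,:3]@np.linalg.inv(K)@np.array([uv[0],uv[1],1.]);o=T[:3,3]
    return o+d*(z-o[2])/d[2]
def snap(name,f):
    im=ctrl.camera(name)[:,:,::-1].copy();cv2.imwrite(f"pics/{f}.png",im);return im
E
python3 - <<'E'
from h import *
a=snap("top","t0");b=snap("side","s0")
s=ctrl.state();print(s["time"],s["tool_pos"],s["tcp_rot"],s["width"])
for n in("top","side"):print(np.round(np.array(ctrl.camera_model(n)["world_from_camera"]),3))
cv2.imwrite("pics/t0b.png",cv2.resize(a,(800,600)))
E
```

```text
0.1 [0.17804558 0.52014574 0.2130081 ] [-5.15644174e-01 -3.09876831e+00  1.51531068e-03] 0.08567464803915907
[[ 0.028 -0.998  0.056  0.445]
 [-1.    -0.028  0.008 -0.114]
 [-0.006 -0.056 -0.998  1.613]
 [ 0.     0.     0.     1.   ]]
[[ 0.874 -0.225  0.43   0.042]
 [-0.485 -0.363  0.796 -1.034]
 [-0.023 -0.904 -0.426  0.55 ]
 [ 0.     0.     0.     1.   ]]
```

View pics/t0b.png

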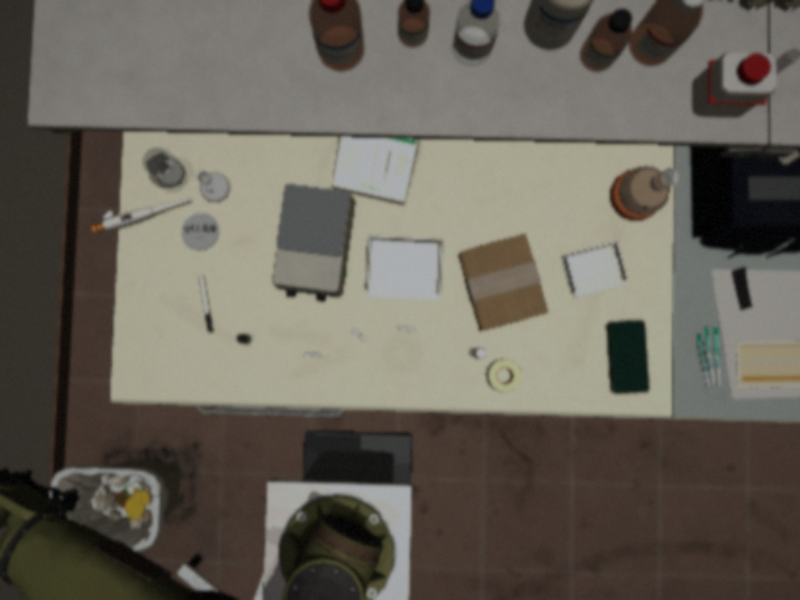

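View pics/s0.png

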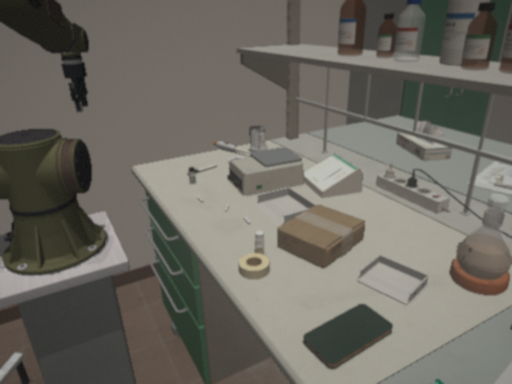

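The top view (800-px scale) shows the following:
- Two trays: a wide one at (403,268) and a smaller one at (594,270). The wide one, right of the stirrer at (314,240), looks like the job's tray; I'll check its size.
- Bars at about (313,353), (357,334) and (405,327).
- White-cap vial at (479,352), black-cap vial at (244,338), tape roll at (504,375) and marker at (206,305).

The side view shows the same bars at (200,199), (227,208) and (247,220).

```bash
python3 - <<'E'
from h import *
a=cv2.imread("pics/t0.png");b=cv2.imread("pics/s0.png")
c=np.vstack([cv2.resize(a[145:245,185:295],(660,600))[:,:]])
cv2.imwrite("pics/c0.png",c)
k=512/800
for nm,r in(("bigtray",[(368,237),(441,239),(439,299),(366,297)]),("small",[(563,254),(617,244),(625,284),(575,296)]),("stirrer",[(286,185),(354,190),(343,296),(275,290)])):
    print(nm,[np.round(ray("top",(x*k,y*k),0.1 if nm=="stirrer" else .03)[:2],3).tolist() for x,y in r])
for nm,p,z in(("va",(479,352),.058),("vb",(244,338),.058),("tape",(504,375),.024)):
    print(nm,np.round(ray("top",(p[0]*k,p[1]*k),z),3))
# bars by local contrast
for n,im,roi in(("top",a,(185,200,285,235)),("side",b,(185,185,265,232))):
    x0,y0,x1,y1=roi;g=im[y0:y1,x0:x1].astype(int)
    d=g[:,:,0]-g[:,:,2]  # blue minus red: white vs cream
    d=d-np.median(d);m=(d>12).astype(np.uint8)
    N,L,S,C=cv2.connectedComponentsWithStats(m)
    for i in range(1,N):
        if S[i,4]<5:continue
        ys,xs=np.where(L==i);p=np.c_[xs,ys]+[x0,y0]
        mu,ev=cv2.PCACompute(p.astype(np.float32),None);
        t=(p-mu)@ev[0]
        e=[ray(n,(mu[0]+ev[0]*q),.0045)[:2] for q in(t.min()-.5,0,t.max()+.5)]
        print(n,S[i,4],mu.round(1),np.round(e,3).tolist())
E
```

```text
bigtray [[0.689, -0.049], [0.689, -0.21], [0.556, -0.209], [0.556, -0.049]]
small [[0.663, -0.478], [0.688, -0.596], [0.6, -0.614], [0.571, -0.505]]
stirrer [[0.784, 0.125], [0.777, -0.019], [0.552, -0.003], [0.561, 0.14]]
va [ 0.443 -0.295  0.058]
vb [0.459 0.209 0.058]
tape [ 0.394 -0.355  0.024]
top 6 [[231.5 215.5]] [[0.472, -0.034], [0.469, -0.041], [0.467, -0.048]]
top 6 [[202.5 226.5]] [[0.431, 0.065], [0.429, 0.058], [0.426, 0.051]]
side 7 [[258.7 186.6]] [[0.631, 0.049], [0.639, 0.047], [0.645, 0.046]]
```

View pics/c0.png

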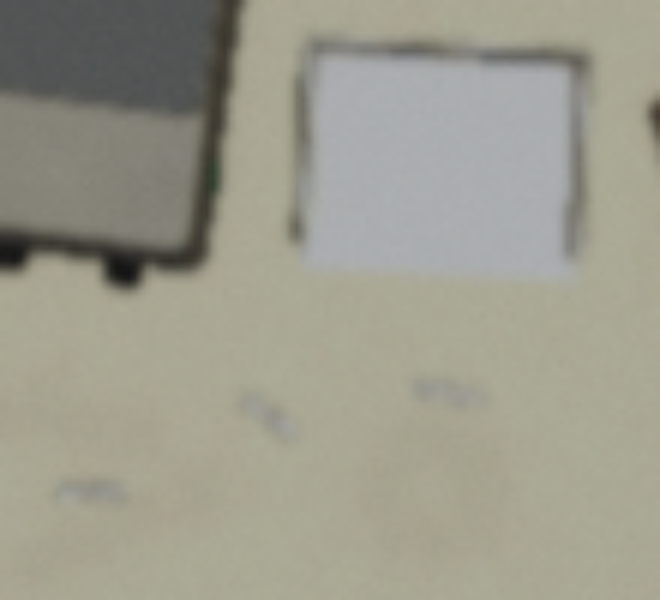

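The crop shows the tray with its open front towards the robot, about 133 x 160 mm, which fits the larger tray; the other is about 90 x 115 mm. The bars are at crop pixels (92,491), (268,415) and (448,391). Next I'll measure them in both views.

```bash
python3 - <<'E'
from h import *
f=lambda x,y:(x/6+185-.4,y/6+145-.4)
for nm,r in(("A",[(57,491),(92,491),(127,491)]),("B",[(243,398),(268,415),(293,437)]),("C",[(415,385),(448,391),(485,398)])):
    print(nm,[np.round(ray("top",f(*p),.0045)[:2],3).tolist() for p in r])
print("front",[np.round(ray("top",f(*p),0)[:2],3).tolist() for p in((303,268),(575,278))])
print("back top",[np.round(ray("top",f(*p),.03)[:2],3).tolist() for p in((310,42),(585,52))])
print("stirrer corner",np.round(ray("top",f(200,258),.1),3))
# side: whiteness map
b=cv2.imread("pics/s0.png").astype(int);x0,y0,x1,y1=185,190,262,230
g=cv2.GaussianBlur(b[y0:y1,x0:x1].astype(np.float32),(0,0),1);d=g[:,:,0]-g[:,:,2];d-=cv2.GaussianBlur(d,(0,0),9)
g8=(d>6).astype(np.uint8);N,L,S,C=cv2.connectedComponentsWithStats(g8)
for i in range(1,N):
    if S[i,4]>8:print("side",S[i,4],(C[i]+[x0,y0]).round(1),np.round(ray("side",C[i]+[x0,y0],.0045),3))
# heights by two-ray triangulation
def tri(p,q):
    o=[];D=[]
    for n,uv in(("top",p),("side",q)):
        P=ray(n,uv,0);O=ray(n,uv,.3);d=(O-P)/np.linalg.norm(O-P);o.append(P);D.append(d)
    A=sum(np.eye(3)-np.outer(d,d) for d in D);B=sum((np.eye(3)-np.outer(d,d))@x for d,x in zip(D,o))
    return np.linalg.solve(A,B)
C=[c+[x0,y0] for c,s in zip(C[1:],S[1:]) if s[4]>8]
for p in((92,491),(268,415),(448,391)):
    t=[tri(f(*p),c) for c in C]
    e=[np.linalg.norm(ray("top",f(*p),.0045)-x) for x in t]
    if t:print(np.round(t[int(np.argmin(e))],3))
E
```

```text
A [[0.428, 0.088], [0.429, 0.067], [0.429, 0.047]]
B [[0.485, -0.018], [0.475, -0.033], [0.463, -0.048]]
C [[0.495, -0.117], [0.492, -0.137], [0.489, -0.158]]
front [[0.561, -0.05], [0.56, -0.208]]
back top [[0.689, -0.052], [0.687, -0.209]]
stirrer corner [0.558 0.002 0.1  ]
side 11 [260.5 198.3] [ 0.598 -0.037  0.004]
[0.514 0.015 0.011]
[ 0.522 -0.061  0.033]
[ 0.511 -0.147  0.07 ]
```

Findings: tray centre about (0.624,-0.130) with yaw near 0, lip at x about 0.585, bars A (0.429,0.067), B (0.475,-0.033) and C (0.492,-0.137). I'll push with two nearly closed fingertips as one flat face, in the order C, B, A.

Call:
carry_out(
  motion=[0,0,0.7,0.0175,-0.041,0,-0.53,0,0,0.7,0.0175,-0.041,0,-0.53,0,0,0.7,0.0175,-0.041,0,-0.53,0,0,0.7,0.0175,-0.041,0,-0.53,0,0,0.7,0.0175,-0.041,0,-0.53,0,0,0.7,0.0175,-0.041,0,-0.53,0,0,0.7,0.0175,-0.041,0,-0.53,0,0,0.7,0.0175,-0.041,0,-0.53],
)

```text
time: 1.1
tool_pos: [0.3183, 0.191, 0.2134]
tcp_rot: [0.363, 3.121, -0.0]
force: [0.7, -0.1, 0.4]
width: 0.0198
finger_force: 0.0
```

Call:
carry_out(
  motion=[0,0,0.7,0.0175,-0.041,0,-0.53,0,0,0.7,0.0175,-0.041,0,-0.53,0,0,0.7,0.0175,-0.041,0,-0.53,0,0,0.7,0.0175,-0.041,0,-0.53,0,0,0.7,0.0175,-0.041,0,-0.53,0,0,0.7,0.0175,-0.041,0,-0.53,0,0,0.7,0.0175,-0.041,0,-0.53,0,0,0.7,0.0165,-0.037,0,-0.53],
)

```text
time: 2.1
tool_pos: [0.4574, -0.1332, 0.2132]
tcp_rot: [-0.211, -3.134, -0.0]
force: [0.8, 0.6, 0.8]
width: 0.0202
finger_force: 0.0
```

```bash
cat >> h.py <<'E'
def tri(p,q):
    A=np.zeros((3,3));B=np.zeros(3)
    for n,uv in(("top",p),("side",q)):
        P=ray(n,uv,0);d=ray(n,uv,.3)-P;d/=np.linalg.norm(d);M=np.eye(3)-np.outer(d,d);A+=M;B+=M@P
    return np.linalg.solve(A,B)
def st():
    from scipy.spatial.transform import Rotation as R
    s=ctrl.state();y=R.from_rotvec(s["tcp_rot"]).as_matrix();
    print(round(s["time"],2),np.round(s["tool_pos"],4),"heading",round(np.degrees(np.arctan2(y[1,1],y[0,1]))-90,1),"zaxis",np.round(y[:,2],3),"w",round(s["width"],3),"F",np.round(s["force"],1),"q",np.round(s["joint_pos"],2))
E
python3 - <<'E'
from h import *
st()
f=lambda x,y:(x/6+185-.4,y/6+145-.4)
for p,q in(((92,491),(200,199)),((268,415),(227,208)),((448,391),(247,220))):print(tri(f(*p),q).round(3))
E
```

```text
2.1 [ 0.4574 -0.1332  0.2132] heading -7.7 zaxis [-0.  0. -1.] w 0.02 F [0.8 0.6 0.8] q [-0.36  0.14  1.72  0.    1.28 -1.8 ]
[0.43  0.067 0.002]
[ 0.478 -0.034 -0.   ]
[ 0.494 -0.137  0.002]
```

The two views agree that the bars lie on the worktop, and the arm tracks well. Descending behind C.

Call:
carry_out(
  motion=[0,0,0,0,0,-0.05,-0.53,0,0,0,0,0,-0.05,-0.53,0,0,0,0,0,-0.05,-0.53,0,0,0,0,0,-0.026,-0.53,0,0,0,0,0,-0.008,-0.53,0,0,0,0,0,-0.006,-0.53,0,0,0,0,0,-0.002,-0.53,0,0,0,0,0,0,-0.53],
)

```text
time: 3.1
tool_pos: [0.4575, -0.1318, 0.0221]
tcp_rot: [0.211, 3.133, -0.001]
force: [0.1, -0.2, 0.6]
width: 0.0202
finger_force: 0.0
```

```bash
python3 - <<'E'
from h import *
st();a=snap("top","t1");b=snap("side","s1")
cv2.imwrite("pics/c1.png",np.hstack([cv2.resize(a[170:240,190:290],(400,400)),cv2.resize(b[150:250,180:280],(400,400))]))
E
```

```text
3.1 [ 0.4575 -0.1318  0.0221] heading -7.7 zaxis [ 0.001 -0.    -1.   ] w 0.02 F [ 0.1 -0.2  0.6] q [-0.36  0.4   1.89 -0.    0.85 -1.79]
```

View pics/c1.png

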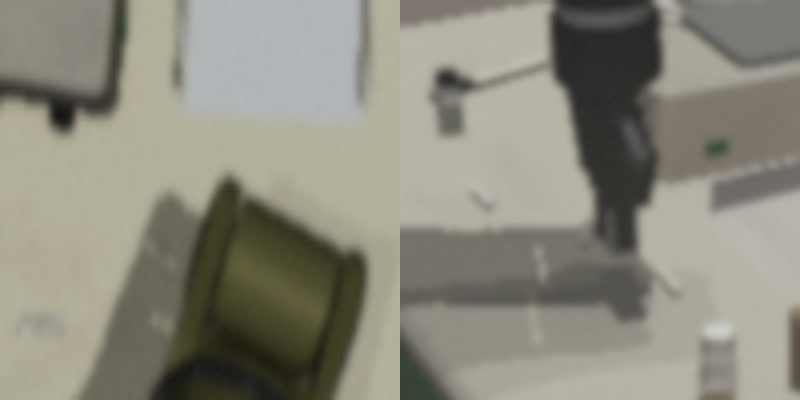

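The crop shows the fingertips just above the worktop at (615,250), behind bar C at (668,278). Probing gently downward.

Call:
carry_out(
  motion=[0,0,0,0,0,-0.002,-0.53,0,0,0,0,0,0,-0.53],
)

```text
time: 3.45
tool_pos: [0.4571, -0.1316, 0.0194]
tcp_rot: [-0.211, -3.134, -0.0]
force: [-0.3, -0.1, 0.6]
width: 0.02
finger_force: 0.0
```

Call:
carry_out(
  motion=[0,0,0,0,0,-0.0015,-0.53,0,0,0,0,0,0,-0.53],
)

```text
time: 3.7
tool_pos: [0.4571, -0.1316, 0.0179]
tcp_rot: [-0.211, -3.134, -0.0]
force: [0.0, 0.1, -0.5]
width: 0.0202
finger_force: 0.0
```

Call:
carry_out(
  motion=[0,0,0,0,0,-0.0015,-0.53,0,0,0,0,0,0,-0.53],
)

```text
time: 3.95
tool_pos: [0.457, -0.1316, 0.0164]
tcp_rot: [-0.211, -3.134, -0.0]
force: [0.6, 0.1, -0.5]
width: 0.0201
finger_force: 0.0
```

Still no contact, so the tips are only a millimetre or so above the surface, which suits pushing. Pushing C in, rising about 3 mm over the lip.

Call:
carry_out(
  motion=[0,0,0,0.0075,-0.001,0,-0.53,0,0,0,0.0075,-0.001,0,-0.53,0,0,0,0.0075,-0.001,0,-0.53,0,0,0,0.0075,-0.001,0,-0.53,0,0,0,0.0075,-0.001,0,-0.53,0,0,0,0.0075,-0.001,0,-0.53,0,0,0,0.0075,-0.001,0,-0.53,0,0,0,0.0075,-0.001,0,-0.53],
)

```text
time: 4.95
tool_pos: [0.5176, -0.1397, 0.0165]
tcp_rot: [0.211, 3.135, 0.0]
force: [-0.1, 0.7, -0.4]
width: 0.02
finger_force: 0.0
```

Call:
carry_out(
  motion=[0,0,0,0.0075,-0.001,0,-0.53,0,0,0,0.0075,-0.001,0,-0.53,0,0,0,0.0075,-0.001,0.001,-0.53,0,0,0,0.0075,-0.001,0.001,-0.53,0,0,0,0.0075,-0.001,0.001,-0.53,0,0,0,0.0075,-0.001,0,-0.53,0,0,0,0.0075,-0.001,0,-0.53,0,0,0,0.0075,-0.001,0,-0.53],
)

```text
time: 5.95
tool_pos: [0.5776, -0.1477, 0.0194]
tcp_rot: [-0.211, -3.134, -0.0]
force: [-0.2, 0.7, -0.3]
width: 0.0201
finger_force: 0.0
```

Call:
carry_out(
  motion=[0,0,0,0.0075,-0.001,0,-0.53,0,0,0,0.0075,-0.001,0,-0.53,0,0,0,0.0075,-0.001,0,-0.53,0,0,0,0.0075,-0.001,0,-0.53,0,0,0,0.0075,-0.001,0,-0.53,0,0,0,0.0075,-0.001,0,-0.53,0,0,0,0.006,-0.001,0,-0.53,0,0,0,0.003,0,0,-0.53],
)

```text
time: 6.95
tool_pos: [0.6314, -0.1547, 0.0194]
tcp_rot: [-0.211, -3.134, 0.0]
force: [-0.5, 0.2, 0.1]
width: 0.0204
finger_force: 0.0
```

Call:
carry_out(
  motion=[0,0,0,-0.02,0.003,0,-0.53,0,0,0,0,0,0.05,-0.53,0,0,0,0,0,0.05,-0.53,0,0,-6,-0.035,0.028,0,-0.53,0,0,-6,-0.035,0.028,0,-0.53,0,0,-6,-0.035,0.028,0,-0.53,0,0,-6,-0.035,0.028,0,-0.53,0,0,-5.3,-0.027,0.031,0,-0.53],
)

```text
time: 7.95
tool_pos: [0.4428, -0.0079, 0.1196]
tcp_rot: [1.002, 2.977, 0.0]
force: [1.0, 0.6, -0.3]
width: 0.0199
finger_force: 0.0
```

```bash
python3 - <<'E'
from h import *
st();a=snap("top","t2");b=snap("side","s2")
cv2.imwrite("pics/c2.png",np.hstack([cv2.resize(a[145:245,185:295],(440,400)),cv2.resize(b[160:240,240:320],(360,400))]))
E
```

```text
7.95 [ 0.4428 -0.0079  0.1196] heading -37.2 zaxis [ 0. -0. -1.] w 0.02 F [ 1.   0.6 -0.3] q [-0.1   0.17  1.92  0.    1.05 -1.02]
```

View pics/c2.png

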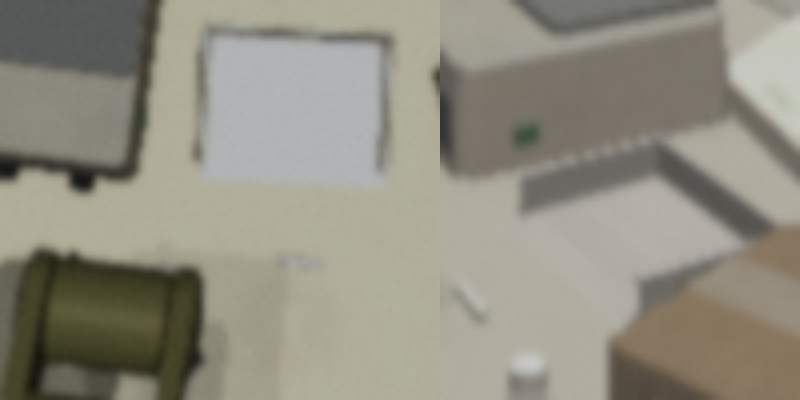

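Bar C has not moved: it is still at (300,262) in the crop's left half and the tray is empty. The tips passed over it, so they are higher than assumed. I'll find the worktop by touch at the pre-B position.

Call:
carry_out(
  motion=[0,0,0,0,0,-0.05,-0.53,0,0,0,0,0,-0.04,-0.53,0,0,0,0,0,-0.0136,-0.53,0,0,0,0,0,0,-0.53,0,0,0,0,0,-0.002,-0.53,0,0,0,0,0,-0.002,-0.53,0,0,0,0,0,0,-0.53],
)

```text
time: 8.93
tool_pos: [0.4443, -0.0087, 0.0123]
tcp_rot: [0.996, 2.979, 0.0]
force: [0.2, 0.2, 0.4]
width: 0.0198
finger_force: 0.0
```

Call:
carry_out(
  motion=[0,0,0,0,0,-0.002,-0.53,0,0,0,0,0,0,-0.53],
)

```text
time: 9.18
tool_pos: [0.4441, -0.0086, 0.0098]
tcp_rot: [-0.997, -2.979, 0.0]
force: [0.5, 0.8, -0.1]
width: 0.0198
finger_force: 0.0
```

Call:
carry_out(
  motion=[0,0,0,0,0,-0.002,-0.53,0,0,0,0,0,0,-0.53],
)

```text
time: 9.43
tool_pos: [0.444, -0.0087, 0.0077]
tcp_rot: [-0.997, -2.979, 0.0]
force: [0.8, -0.2, -0.1]
width: 0.0199
finger_force: 0.0
```

Call:
carry_out(
  motion=[0,0,0,0,0,-0.0015,-0.53,0,0,0,0,0,0,-0.53],
)

```text
time: 9.68
tool_pos: [0.4441, -0.0086, 0.0063]
tcp_rot: [-0.997, -2.979, 0.0]
force: [0.7, 1.2, 0.8]
width: 0.0203
finger_force: 0.0
```

Call:
carry_out(
  motion=[0,0,0,0,0,-0.0015,-0.53,0,0,0,0,0,0,-0.53],
)

```text
time: 9.93
tool_pos: [0.4441, -0.0086, 0.0048]
tcp_rot: [-0.997, -2.979, 0.0]
force: [-0.1, -0.5, -0.0]
width: 0.0199
finger_force: 0.0
```

```bash
python3 - <<'E'
from h import *
st();a=snap("top","t3");b=snap("side","s3")
cv2.imwrite("pics/c3.png",cv2.resize(b[160:235,170:270],(800,600),interpolation=cv2.INTER_CUBIC))
E
```

```text
9.93 [ 0.4441 -0.0086  0.0048] heading -37.0 zaxis [-0.  0. -1.] w 0.02 F [-0.1 -0.5 -0. ] q [-0.1   0.38  1.98  0.    0.78 -1.03]
```

View pics/c3.png

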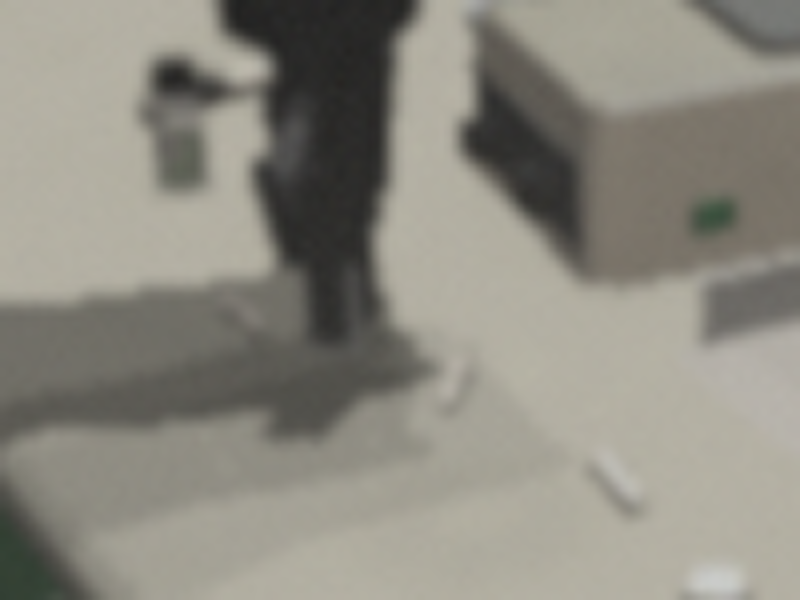

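The crop shows the fingertips at about (330,340) and (365,325), B at (455,383), C at (617,483) and A's end at (240,315). I'll compute the tip height from the pixel ray.

```bash
python3 - <<'E'
from h import *
for p in((330,342),(365,325),(347,333)):
    uv=(170+p[0]/8-.4,160+p[1]/8-.4)
    print([np.round(ray("side",uv,z)-[.444,-.009,0],3).tolist() for z in(0,.01,.02,.03)])
# expected pixel of point on worktop below the TCP and B, C
m=ctrl.camera_model("side");K=np.array(m["camera_matrix"]);T=np.linalg.inv(np.array(m["world_from_camera"]))
for P in((.444,-.009,0),(.444,-.009,.01),(.444,-.009,.02),(.476,-.033,.0045),(.492,-.137,.0045)):
    q=K@(T@np.r_[P,1])[:3];q=q[:2]/q[2];print(P,((q-[170,160]+.4)*8).round(0))
E
```

```text
[[0.009, 0.037, 0.0], [0.001, 0.018, 0.01], [-0.006, -0.001, 0.02], [-0.014, -0.021, 0.03]]
[[0.027, 0.044, 0.0], [0.019, 0.025, 0.01], [0.012, 0.005, 0.02], [0.004, -0.014, 0.03]]
[[0.018, 0.041, 0.0], [0.01, 0.022, 0.01], [0.003, 0.003, 0.02], [-0.005, -0.017, 0.03]]
(0.444, -0.009, 0) [347. 383.]
(0.444, -0.009, 0.01) [345. 360.]
(0.444, -0.009, 0.02) [343. 337.]
(0.476, -0.033, 0.0045) [447. 377.]
(0.492, -0.137, 0.0045) [609. 477.]
```

The picture puts the tips about 20 mm above the worktop although the reported TCP z is 5 mm. So the stated tip offset doesn't match here, and I'll go by the pictures and touch. Going down 10 mm, then probing.

Call:
carry_out(
  motion=[0,0,0,0,0,-0.003,-0.53,0,0,0,0,0,-0.003,-0.53,0,0,0,0,0,-0.003,-0.53,0,0,0,0,0,0,-0.53],
)

```text
time: 10.52
tool_pos: [0.444, -0.0086, -0.0044]
tcp_rot: [-0.997, -2.979, 0.0]
force: [-0.2, 0.1, -0.0]
width: 0.0201
finger_force: 0.0
```

Call:
carry_out(
  motion=[0,0,0,0,0,-0.0015,-0.53,0,0,0,0,0,-0.0015,-0.53,0,0,0,0,0,0,-0.53],
)

```text
time: 10.9
tool_pos: [0.4441, -0.0086, -0.0072]
tcp_rot: [-0.997, -2.979, 0.0]
force: [-0.5, -0.2, -0.1]
width: 0.02
finger_force: 0.0
```

```bash
python3 - <<'E'
from h import *
st();b=snap("side","s4")
# lowest dark finger row around the tips
g=b.max(2)[180:215,195:232].astype(int)
for r in range(12,35):print(180+r,' '.join(f"{v:3d}" for v in g[r,5:30]))
E
```

```text
10.9 [ 0.4441 -0.0086 -0.0072] heading -37.0 zaxis [-0. -0. -1.] w 0.02 F [-0.5 -0.2 -0.1] q [-0.1   0.41  1.99 -0.    0.75 -1.03]
192 178 178 166 131  88  54  46  45  48  47  47  47  45  45  48  58  95 142 170 178 179 179 179 178 178
193 175 174 166 140  99  60  46  44  45  48  49  47  47  44  49  57  94 141 168 177 179 179 178 180 180
194 157 158 154 137 101  64  47  48  49  51  48  46  48  49  48  54  89 138 168 178 180 180 179 180 179
195 129 130 128 119  95  65  55  50  48  48  47  48  47  51  51  53  84 133 165 177 180 179 179 180 179
196 117 115 115 109  96  78  66  60  53  50  48  48  50  52  57  55  80 125 160 176 178 178 179 178 179
197 120 116 114 111 105  96  89  81  65  54  47  49  52  60  65  60  73 112 147 168 176 179 178 180 179
198 124 123 118 114 113 109 106  95  76  57  50  51  55  66  72  64  67  94 128 155 173 178 180 179 180
199 119 126 122 115 113 113 112 102  82  59  49  50  54  69  74  65  63  85 115 146 167 175 176 178 177
200 112 119 119 114 112 114 111 102  83  61  51  49  53  66  76  67  60  75 106 138 159 169 171 173 175
201 104 105 104 105 108 110 108 1
[... 722 characters left out ...]
  81  82  81  83  85  84  84  85  86  87  91  90  93  98 110 122 135 148 159
209  82  82  82  82  81  82  81  82  82  81  82  83  82  84  90  98 108 114 116 119 131 142 153 159 164
210  84  88  92  91  89  84  83  82  82  81  82  82  83  90 106 119 130 135 136 139 145 153 162 164 161
211  98 107 112 110 103  93  85  82  83  83  83  83  87 102 124 137 141 144 144 145 149 157 164 166 160
212 120 128 129 120 109  95  85  83  82  83  82  84  96 116 134 141 144 145 144 145 148 154 162 165 164
213 139 137 128 110  97  89  83  83  81  83  87  96 114 130 141 143 144 144 145 144 147 151 157 161 162
214 145 141 127 106  96  92  93  91  92  93  99 114 131 140 143 144 145 145 144 144 144 147 151 153 158
```

The finger bottom is at side row 205.5. It is still about 10 mm up. Continuing down.

Call:
carry_out(
  motion=[0,0,0,0,0,-0.002,-0.53,0,0,0,0,0,-0.002,-0.53,0,0,0,0,0,0,-0.53],
)

```text
time: 11.32
tool_pos: [0.444, -0.0087, -0.0113]
tcp_rot: [-0.997, -2.979, 0.0]
force: [-0.7, 0.3, 0.6]
width: 0.0203
finger_force: 0.0
```

Call:
carry_out(
  motion=[0,0,0,0,0,-0.0015,-0.53,0,0,0,0,0,0,-0.53],
)

```text
time: 11.58
tool_pos: [0.444, -0.0086, -0.0127]
tcp_rot: [-0.997, -2.979, 0.0]
force: [-0.7, 1.1, -0.6]
width: 0.0203
finger_force: 0.0
```

Call:
carry_out(
  motion=[0,0,0,0,0,-0.0015,-0.53,0,0,0,0,0,0,-0.53],
)

```text
time: 11.82
tool_pos: [0.4441, -0.0086, -0.0142]
tcp_rot: [-0.997, -2.979, 0.0]
force: [-0.2, -0.7, -0.3]
width: 0.0203
finger_force: 0.0
```

Call:
carry_out(
  motion=[0,0,0,0,0,-0.0015,-0.53,0,0,0,0,0,0,-0.53],
)

```text
time: 12.08
tool_pos: [0.444, -0.0086, -0.0157]
tcp_rot: [-0.997, -2.979, 0.0]
force: [0.0, -0.0, -0.4]
width: 0.0203
finger_force: 0.0
```

Call:
carry_out(
  motion=[0,0,0,0,0,-0.0015,-0.53,0,0,0,0,0,0,-0.53],
)

```text
time: 12.32
tool_pos: [0.444, -0.0086, -0.0172]
tcp_rot: [-0.997, -2.979, 0.0]
force: [-0.2, 0.4, 0.4]
width: 0.0203
finger_force: 0.0
```

Call:
carry_out(
  motion=[0,0,0,0,0,-0.0015,-0.53,0,0,0,0,0,0,-0.53],
)

```text
time: 12.58
tool_pos: [0.4442, -0.0086, -0.0177]
tcp_rot: [0.997, 2.979, -0.0]
force: [-7.9, 0.5, 21.4]
width: 0.0203
finger_force: 10.6
```

Call:
carry_out(
  motion=[0,0,0,0,0,-0.001,-0.53,0,0,0,0,0,0,-0.53],
)

```text
time: 12.82
tool_pos: [0.4443, -0.0086, -0.0178]
tcp_rot: [0.996, 2.979, -0.0]
force: [-15.0, 2.3, 40.4]
width: 0.02
finger_force: 20.8
```

Contact with the worktop comes at reported z of about -0.0177. So the z reading is about 32 mm lower than the text suggests. I'll lift to about 2.5 mm clear and push B along its heading, then check for height drift with reach.

Call:
carry_out(
  motion=[0,0,0,0,0,0.0045,-0.53,0,0,0,0.006,-0.0045,0,-0.53,0,0,0,0.006,-0.0045,0,-0.53,0,0,0,0.006,-0.0045,0,-0.53,0,0,0,0.006,-0.0045,0,-0.53,0,0,0,0.006,-0.0045,0,-0.53,0,0,0,0.006,-0.0045,0,-0.53,0,0,0,0.006,-0.0045,0,-0.53],
)

```text
time: 13.82
tool_pos: [0.4865, -0.0404, -0.0151]
tcp_rot: [-0.997, -2.979, 0.0]
force: [1.1, 1.3, 1.1]
width: 0.0199
finger_force: 0.0
```

```bash
python3 - <<'E'
from h import *
st();a=snap("top","t5");b=snap("side","s5")
cv2.imwrite("pics/c5.png",np.hstack([cv2.resize(a[145:245,185:295],(330,300),interpolation=cv2.INTER_CUBIC),cv2.resize(b[170:240,185:285],(430,300),interpolation=cv2.INTER_CUBIC)]))
E
```

```text
13.82 [ 0.4865 -0.0404 -0.0151] heading -37.0 zaxis [-0. -0. -1.] w 0.02 F [1.1 1.3 1.1] q [-0.16  0.49  1.87 -0.    0.78 -1.08]
```

View pics/c5.png

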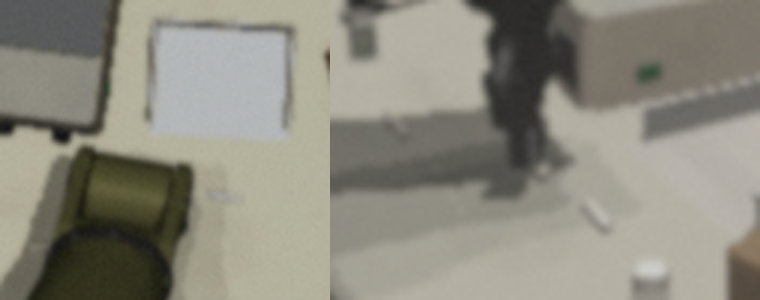

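The crop shows B in contact just ahead of the fingertips at (543,168) on the right half, and C untouched at (597,214). The height now works. I'll compute the curved continuation.

```bash
cat >> h.py <<'E'
def path(tcp,h0,segs,off=.0155):
    """car-like bar path; segs: (length m, turn deg, rows). prints dyaw,dx,dy per row"""
    h=np.radians(h0);b=np.array(tcp)+off*np.array([np.cos(h),np.sin(h)]);t=np.array(tcp,float)
    for L,dt,n in segs:
        for _ in range(n):
            d=np.radians(dt)/n;b=b+L/n*np.array([np.cos(h+d/2),np.sin(h+d/2)]);h+=d
            t2=b-off*np.array([np.cos(h),np.sin(h)]);print(round(dt/n,2),np.round(t2-t,4),"tcp",t2.round(3),"bar",b.round(3));t=t2
E
python3 -c "
from h import *
path((.4865,-.0404),-37,[(.03,0,4),(.0775,37,12),(.04,0,6)])"
```

```text
0.0 [ 0.006  -0.0045] tcp [ 0.492 -0.045] bar [ 0.505 -0.054]
0.0 [ 0.006  -0.0045] tcp [ 0.498 -0.049] bar [ 0.511 -0.059]
0.0 [ 0.006  -0.0045] tcp [ 0.504 -0.054] bar [ 0.517 -0.063]
0.0 [ 0.006  -0.0045] tcp [ 0.51  -0.058] bar [ 0.523 -0.068]
3.08 [ 0.0048 -0.0044] tcp [ 0.515 -0.063] bar [ 0.528 -0.072]
3.08 [ 0.005  -0.0042] tcp [ 0.52  -0.067] bar [ 0.534 -0.075]
3.08 [ 0.0052 -0.0039] tcp [ 0.525 -0.071] bar [ 0.539 -0.078]
3.08 [ 0.0054 -0.0036] tcp [ 0.531 -0.075] bar [ 0.545 -0.081]
3.08 [ 0.0056 -0.0033] tcp [ 0.537 -0.078] bar [ 0.551 -0.084]
3.08 [ 0.0058 -0.003 ] tcp [ 0.542 -0.081] bar [ 0.557 -0.086]
3.08 [ 0.0059 -0.0027] tcp [ 0.548 -0.084] bar [ 0.563 -0.088]
3.08 [ 0.0061 -0.0024] tcp [ 0.554 -0.086] bar [ 0.569 -0.089]
3.08 [ 0.0062 -0.002 ] tcp [ 0.56  -0.088] bar [ 0.576 -0.09 ]
3.08 [ 0.0063 -0.0017] tcp [ 0.567 -0.09 ] bar [ 0.582 -0.091]
3.08 [ 0.0064 -0.0014] tcp [ 0.573 -0.091] bar [ 0.589 -0.092]
3.08 [ 0.0064 -0.001 ] tcp [ 0.58  -0.092] bar [ 0.595 -0.092]
0.0 [0.0067 0.    ] tcp [ 0.586 -0.092] bar [ 0.602 -0.092]
0.0 [0.0067 0.    ] tcp [ 0.593 -0.092] bar [ 0.608 -0.092]
0.0 [0.0067 0.    ] tcp [ 0.6   -0.092] bar [ 0.615 -0.092]
0.0 [0.0067 0.    ] tcp [ 0.606 -0.092] bar [ 0.622 -0.092]
0.0 [0.0067 0.    ] tcp [ 0.613 -0.092] bar [ 0.628 -0.092]
0.0 [0.0067 0.    ] tcp [ 0.62  -0.092] bar [ 0.635 -0.092]
```

Call:
carry_out(
  motion=[0,0,0,0.006,-0.0045,0,-0.53,0,0,0,0.006,-0.0045,0,-0.53,0,0,0,0.006,-0.0045,0,-0.53,0,0,0,0.006,-0.0045,0,-0.53,0,0,3.1,0.0048,-0.0044,0,-0.53,0,0,3.1,0.005,-0.0042,0,-0.53,0,0,3.1,0.0052,-0.0039,0,-0.53,0,0,3.1,0.0054,-0.0036,0,-0.53],
)

```text
time: 14.92
tool_pos: [0.5309, -0.0746, -0.0152]
tcp_rot: [-0.667, -3.07, 0.0]
force: [-0.0, -0.2, 0.4]
width: 0.0203
finger_force: 0.1
```

Call:
carry_out(
  motion=[0,0,3.1,0.0056,-0.0033,0,-0.53,0,0,3.1,0.0058,-0.003,0.0005,-0.53,0,0,3.1,0.0059,-0.0027,0.0005,-0.53,0,0,3.1,0.0061,-0.0024,0.0005,-0.53,0,0,3.1,0.0062,-0.002,0.0005,-0.53,0,0,3.1,0.0063,-0.0017,0.0005,-0.53,0,0,3.1,0.0064,-0.0014,0,-0.53,0,0,3.0,0.0064,-0.001,0,-0.53],
)

```text
time: 15.92
tool_pos: [0.5796, -0.092, -0.0127]
tcp_rot: [0.006, -3.141, 0.0]
force: [-0.5, 0.1, 0.3]
width: 0.0201
finger_force: 0.1
```

Call:
carry_out(
  motion=[0,0,0,0.007,0,0,-0.53,0,0,0,0.007,0,0,-0.53,0,0,0,0.007,0,0,-0.53,0,0,0,0.007,0,0,-0.53,0,0,0,0.007,0,0,-0.53,0,0,0,0.007,0,0,-0.53,0,0,0,0.007,0,0,-0.53,0,0,0,0.004,0,0,-0.53],
)

```text
time: 16.92
tool_pos: [0.6326, -0.0917, -0.0126]
tcp_rot: [-0.003, 3.142, -0.0]
force: [-0.3, -0.2, -0.9]
width: 0.0198
finger_force: 0.1
```

Call:
carry_out(
  motion=[0,0,0,-0.02,0,0,-0.53,0,0,0,0,0,0.06,-0.53,0,0,-2,-0.039,-0.01,0,-0.53,0,0,-2,-0.039,-0.01,0,-0.53,0,0,-2,-0.039,-0.01,0,-0.53,0,0,-2,-0.039,-0.01,0,-0.53,0,0,0,0,0,-0.04,-0.53,0,0,0,0,0,-0.0225,-0.53],
)

```text
time: 17.92
tool_pos: [0.4558, -0.1319, -0.016]
tcp_rot: [-0.217, -3.134, -0.0]
force: [0.5, -0.6, -0.0]
width: 0.0202
finger_force: 0.0
```

Call:
carry_out(
  motion=[0,0,0,0.0075,-0.001,0,-0.53,0,0,0,0.0075,-0.001,0,-0.53,0,0,0,0.0075,-0.001,0,-0.53,0,0,0,0.0075,-0.001,0,-0.53,0,0,0,0.0075,-0.001,0,-0.53,0,0,0,0.0075,-0.001,0,-0.53,0,0,0,0.0075,-0.001,0,-0.53,0,0,0,0.0075,-0.001,0,-0.53],
)

```text
time: 18.92
tool_pos: [0.5167, -0.1398, -0.0151]
tcp_rot: [-0.216, -3.134, -0.0]
force: [-0.3, -0.0, -0.0]
width: 0.0203
finger_force: 0.1
```

Call:
carry_out(
  motion=[0,0,0,0.0075,-0.001,0,-0.53,0,0,0,0.0075,-0.001,0,-0.53,0,0,0,0.0075,-0.001,0.0005,-0.53,0,0,0,0.0075,-0.001,0.0005,-0.53,0,0,0,0.0075,-0.001,0.0005,-0.53,0,0,0,0.0075,-0.001,0.0005,-0.53,0,0,0,0.0075,-0.001,0.0005,-0.53,0,0,0,0.0075,-0.001,0,-0.53],
)

```text
time: 19.92
tool_pos: [0.5767, -0.1478, -0.0126]
tcp_rot: [0.216, 3.134, -0.0]
force: [-0.3, -0.2, -0.2]
width: 0.0199
finger_force: 0.1
```

Call:
carry_out(
  motion=[0,0,0,0.0075,-0.001,0,-0.53,0,0,0,0.0075,-0.001,0,-0.53,0,0,0,0.0075,-0.001,0,-0.53,0,0,0,0.0075,-0.001,0,-0.53,0,0,0,0.0075,-0.001,0,-0.53,0,0,0,0.0075,-0.001,0,-0.53,0,0,0,0.006,-0.001,0,-0.53,0,0,0,0.003,0,0,-0.53],
)

```text
time: 20.92
tool_pos: [0.6305, -0.1548, -0.0127]
tcp_rot: [-0.216, -3.134, 0.0]
force: [-0.4, -0.5, -0.4]
width: 0.0204
finger_force: 0.1
```

Call:
carry_out(
  motion=[0,0,0,-0.02,0.003,0,-0.53,0,0,0,0,0,0.06,-0.53,0,0,1.3,-0.0364,0.0365,0,-0.53,0,0,1.3,-0.0364,0.0365,0,-0.53,0,0,1.3,-0.0364,0.0365,0,-0.53,0,0,1.3,-0.0364,0.0365,0,-0.53,0,0,1.4,-0.0364,0.0365,0,-0.53,0,0,1.4,-0.0364,0.0365,0,-0.53],
)

```text
time: 21.92
tool_pos: [0.3907, 0.0682, 0.0476]
tcp_rot: [-0.004, 3.141, 0.0]
force: [0.8, 0.6, -0.9]
width: 0.0201
finger_force: 0.0
```

```bash
python3 - <<'E'
from h import *
st();a=snap("top","t6");b=snap("side","s6")
cv2.imwrite("pics/c6.png",np.hstack([cv2.resize(a[145:245,185:295],(440,400),interpolation=cv2.INTER_CUBIC),cv2.resize(b[165:235,190:325],(360,400),interpolation=cv2.INTER_CUBIC)]))
path((.4055,.067),0,[(.045,-90,12),(.125,0,16),(.0785,90,12),(.08,0,12)])
E
```

```text
21.93 [0.3907 0.0682 0.0476] heading 0.1 zaxis [ 0.001  0.    -1.   ] w 0.02 F [ 0.8  0.6 -0.9] q [ 0.08  0.2   2.09  0.    0.85 -1.49]
-7.5 [0.0039 0.0018] tcp [0.409 0.069] bar [0.425 0.067]
-7.5 [0.0041 0.0013] tcp [0.413 0.07 ] bar [0.428 0.066]
-7.5 [0.0042 0.0007] tcp [0.418 0.071] bar [0.432 0.065]
-7.5 [0.0043 0.0002] tcp [0.422 0.071] bar [0.435 0.063]
-7.5 [ 0.0042 -0.0004] tcp [0.426 0.071] bar [0.438 0.061]
-7.5 [ 0.0042 -0.0009] tcp [0.43 0.07] bar [0.441 0.059]
-7.5 [ 0.004  -0.0015] tcp [0.434 0.068] bar [0.444 0.056]
-7.5 [ 0.0038 -0.002 ] tcp [0.438 0.066] bar [0.446 0.053]
-7.5 [ 0.0035 -0.0025] tcp [0.442 0.064] bar [0.447 0.049]
-7.5 [ 0.0031 -0.0029] tcp [0.445 0.061] bar [0.449 0.046]
-7.5 [ 0.0027 -0.0033] tcp [0.447 0.057] bar [0.449 0.042]
-7.5 [ 0.0023 -0.0036] tcp [0.45  0.054] bar [0.45  0.038]
0.0 [ 0.     -0.0078] tcp [0.45  0.046] bar [0.45  0.031]
0.0 [ 0.     -0.0078] tcp [0.45  0.038] bar [0.45  0.023]
0.0 [ 0.     -0.0078] tcp [0.45 0.03] bar [0.45  0.015]
0.0 [ 0.     -0.0078] tcp [0.45  0.023] bar [0.45  0.007]
0.0 [ 0.     -0.0078] tcp [0.45  0.0
[... 1463 characters left out ...]
 tcp [ 0.491 -0.137] bar [ 0.506 -0.137]
0.0 [0.0067 0.    ] tcp [ 0.498 -0.137] bar [ 0.513 -0.137]
0.0 [0.0067 0.    ] tcp [ 0.504 -0.137] bar [ 0.52  -0.137]
0.0 [0.0067 0.    ] tcp [ 0.511 -0.137] bar [ 0.526 -0.137]
0.0 [0.0067 0.    ] tcp [ 0.518 -0.137] bar [ 0.533 -0.137]
0.0 [0.0067 0.    ] tcp [ 0.524 -0.137] bar [ 0.54  -0.137]
0.0 [0.0067 0.    ] tcp [ 0.531 -0.137] bar [ 0.546 -0.137]
0.0 [0.0067 0.    ] tcp [ 0.538 -0.137] bar [ 0.553 -0.137]
0.0 [0.0067 0.    ] tcp [ 0.544 -0.137] bar [ 0.56  -0.137]
0.0 [0.0067 0.    ] tcp [ 0.551 -0.137] bar [ 0.566 -0.137]
0.0 [0.0067 0.    ] tcp [ 0.558 -0.137] bar [ 0.573 -0.137]
0.0 [0.0067 0.    ] tcp [ 0.564 -0.137] bar [ 0.58  -0.137]
```

View pics/c6.png

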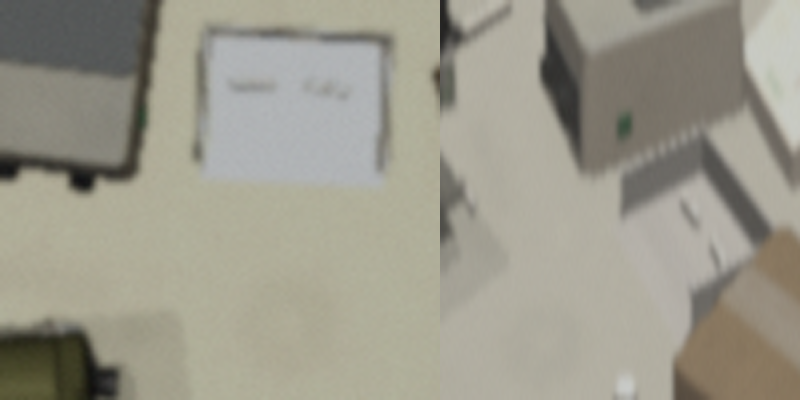

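The crop shows both B (250,85) and C (327,87) deep in the tray near the back wall, with nothing else disturbed. Now bar A: descend, drive up to it, turn right, then along -y.

Call:
carry_out(
  motion=[0,0,0,0,0,-0.04,-0.53,0,0,0,0,0,-0.0228,-0.53,0,0,0,0.007,-0.0005,0,-0.53,0,0,0,0.007,-0.0005,0,-0.53,0,0,0,0.006,0,0,-0.53,0,0,-7.5,0.0039,0.0018,0,-0.53,0,0,-7.5,0.0041,0.0013,0,-0.53,0,0,-7.5,0.0042,0.0007,0,-0.53],
)

```text
time: 23.02
tool_pos: [0.4245, 0.0701, -0.0152]
tcp_rot: [0.617, 3.08, 0.0]
force: [-0.3, 0.4, 0.2]
width: 0.0201
finger_force: 0.0
```

Call:
carry_out(
  motion=[0,0,-7.5,0.0043,0.0002,0,-0.53,0,0,-7.5,0.0042,-0.0004,0,-0.53,0,0,-7.5,0.0042,-0.0009,0,-0.53,0,0,-7.5,0.004,-0.0015,0,-0.53,0,0,-7.5,0.0038,-0.002,0,-0.53,0,0,-7.5,0.0035,-0.0025,0,-0.53,0,0,-7.5,0.0031,-0.0029,0,-0.53,0,0,-7.5,0.0027,-0.0033,0,-0.53],
)

```text
time: 24.02
tool_pos: [0.4543, 0.0566, -0.0152]
tcp_rot: [2.074, 2.359, 0.001]
force: [-0.1, 0.1, -0.5]
width: 0.0201
finger_force: 0.0
```

Call:
carry_out(
  motion=[0,0,-7.5,0.0023,-0.0036,0,-0.53,0,0,0,0,-0.0078,0,-0.53,0,0,0,0,-0.0078,0,-0.53,0,0,0,0,-0.0078,0,-0.53,0,0,0,0,-0.0078,0,-0.53,0,0,0,0,-0.0078,0,-0.53,0,0,0,0,-0.0078,0,-0.53,0,0,0,0,-0.0078,0,-0.53],
)

```text
time: 25.02
tool_pos: [0.4561, -0.002, -0.0154]
tcp_rot: [2.219, 2.224, 0.0]
force: [0.3, 0.1, 0.2]
width: 0.02
finger_force: 0.0
```

```bash
python3 - <<'E'
from h import *
st();a=snap("top","t7");b=snap("side","s7")
cv2.imwrite("pics/c7.png",np.hstack([cv2.resize(a[165:245,195:275],(400,400),interpolation=cv2.INTER_CUBIC),cv2.resize(b[175:235,190:250],(400,400),interpolation=cv2.INTER_CUBIC)]))
E
```

```text
25.02 [ 0.4561 -0.002  -0.0154] heading -89.9 zaxis [ 0. -0. -1.] w 0.02 F [0.3 0.1 0.2] q [-0.08  0.44  1.96 -0.    0.74 -0.09]
```

View pics/c7.png

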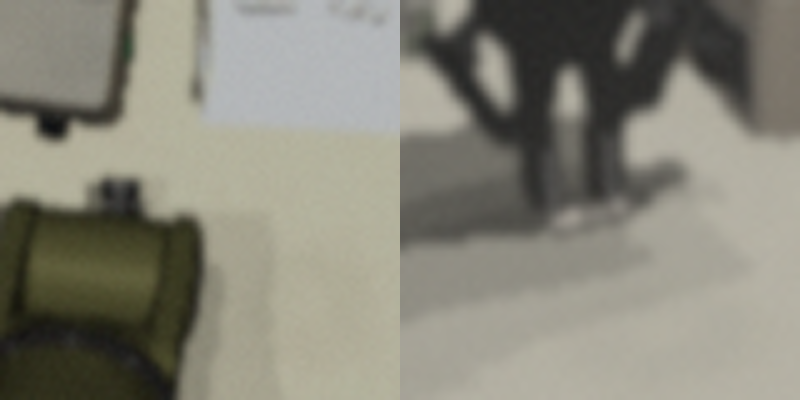

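The crop shows bar A lying across both fingertips, from (560,218) to (630,207), about 6 mm towards +x of their middle. I'll drift the tool slightly that way while finishing the straight run, then turn into the tray.

Call:
carry_out(
  motion=[0,0,0,0.0007,-0.0078,0,-0.53,0,0,0,0.0007,-0.0078,0,-0.53,0,0,0,0.0007,-0.0078,0,-0.53,0,0,0,0.0007,-0.0078,0,-0.53,0,0,0,0.0007,-0.0078,0,-0.53,0,0,0,0.0007,-0.0078,0,-0.53,0,0,0,0.0007,-0.0078,0,-0.53,0,0,0,0.0007,-0.0078,0,-0.53],
)

```text
time: 26.12
tool_pos: [0.4617, -0.0644, -0.0154]
tcp_rot: [-2.219, -2.223, 0.0]
force: [-0.4, -0.3, 0.2]
width: 0.0199
finger_force: 0.0
```

Call:
carry_out(
  motion=[0,0,7.5,-0.0016,-0.0067,0,-0.53,0,0,7.5,-0.0007,-0.0068,0,-0.53,0,0,7.5,0.0002,-0.0068,0,-0.53,0,0,7.5,0.0011,-0.0068,0,-0.53,0,0,7.5,0.0019,-0.0066,0,-0.53,0,0,7.5,0.0028,-0.0063,0,-0.53,0,0,7.5,0.0036,-0.0058,0,-0.53,0,0,7.5,0.0043,-0.0053,0,-0.53],
)

```text
time: 27.12
tool_pos: [0.4734, -0.1154, -0.0154]
tcp_rot: [-0.804, -3.037, 0.0]
force: [-0.3, 0.4, -0.3]
width: 0.0202
finger_force: 0.0
```

Call:
carry_out(
  motion=[0,0,7.5,0.005,-0.0047,0,-0.53,0,0,7.5,0.0055,-0.004,0,-0.53,0,0,7.5,0.006,-0.0033,0,-0.53,0,0,7.5,0.0064,-0.0025,0,-0.53,0,0,0,0.0067,0,0,-0.53,0,0,0,0.0067,0,0,-0.53,0,0,0,0.0067,0,0,-0.53,0,0,0,0,0,0,-0.53],
)

```text
time: 28.12
tool_pos: [0.5167, -0.1294, -0.0154]
tcp_rot: [-0.002, 3.141, -0.0]
force: [-0.6, -0.9, 0.1]
width: 0.0203
finger_force: 0.0
```

```bash
python3 - <<'E'
from h import *
st();b=snap("side","s8").astype(int);a=cv2.imread("pics/s0.png").astype(int)
m=ctrl.camera_model("side");K=np.array(m["camera_matrix"]);T=np.linalg.inv(np.array(m["world_from_camera"]))
t=ctrl.state()["tool_pos"]
for dx,dy in((.0155,.0205),(.0155,0),(.0155,-.0205)):
    q=K@(T@np.r_[t[0]+dx,t[1]+dy,.0045,1])[:3];q=q[:2]/q[2]+[1,.8];print(q.round(1))
u,v=int(q[0]),int(q[1]);g=b.max(2)
for r in range(v-14,v+5):print(r,' '.join(f"{x:3d}" for x in g[r,u-22:u+8]))
print("cols",u-22)
E
```

```text
28.12 [ 0.5167 -0.1294 -0.0154] heading 0.1 zaxis [ 0. -0. -1.] w 0.02 F [-0.6 -0.9  0.1] q [-0.31  0.57  1.74  0.    0.83 -1.89]
[254.2 212.9]
[257.5 215.6]
[260.9 218.5]
204 119 119 119 119 119 120 115 101  80  63  57  54  53  54  54  62  64  61  54  53  53  54  54  52  65 104 149 174 181 182
205 118 119 119 117 118 119 117 108  92  71  58  52  54  52  54  56  54  54  53  52  55  52  51  55  79 125 164 180 183 182
206 120 120 118 119 117 119 118 113  95  73  57  53  52  53  53  54  53  53  52  53  55  57  59  69 102 148 177 184 186 182
207 119 118 119 119 118 119 119 114  97  72  59  54  53  56  55  56  53  53  52  56  65  80  91 104 131 164 183 188 187 185
208 119 118 118 119 115 118 118 113  97  74  57  52  57  61  61  58  54  55  53  62  89 121 137 147 161 178 186 186 187 187
209 119 118 116 115 113 113 115 112  97  75  59  56  60  69  73  63  57  54  54  70 110 153 171 177 181 185 188 188 188 187
210 115 112 110 108 104 105 108 108  95  75  58  55  63  77  80  68  55  55  56  73 116 158 178 184 187 187 186 186 187 186
211 109 107 103 102  97  96  97  96  89  71  60  54  64  80 
[... 736 characters left out ...]
 80  82  84  73  61  57  62  68  83  98 112 129 151 164 171 171 171 171
218  84  86  86  87  87  86  86  87  85  87  86  85  83  83  85  77  70  71  73  79  86  98 112 130 148 164 170 171 172 169
219  86  86  87  86  85  88  88  87  88  88  88  86  87  86  87  84  82  82  83  86  87  98 116 137 156 169 171 171 171 170
220  94  95  91  91  91  95  95  95  95  97  95  96  95  95  92  89  88  85  87  89  87  95 111 134 156 168 171 169 171 171
221 116 116 112 107 111 116 119 117 119 119 120 120 119 115 104  93  89  87  87  88  87  89 100 119 141 160 169 171 170 171
222 138 136 132 128 133 137 139 139 140 141 141 140 141 136 123 106  96  91  88  87  87  87  92 104 125 148 163 170 170 170
cols 238
```

Bar A is not clearly visible ahead of the fingers, so I'll retreat and look.

Call:
carry_out(
  motion=[0,0,0,-0.03,0,0,-0.53,0,0,0,0,0,0.06,-0.53,0,0,0,-0.025,0.05,0,-0.53,0,0,0,-0.025,0.05,0,-0.53,0,0,0,-0.02,0.05,0,-0.53,0,0,0,-0.02,0.05,0,-0.53],
)

```text
time: 28.92
tool_pos: [0.3954, 0.0719, 0.0448]
tcp_rot: [-0.002, 3.141, 0.0]
force: [1.8, 0.3, -0.8]
width: 0.0197
finger_force: 0.0
```

```bash
python3 - <<'E'
from h import *
st();a=snap("top","t9");b=snap("side","s9")
for n,im,ref,roi in(("top",a,"t6",(215,175,300,240)),("side",b,"s6",(215,180,300,240))):
    x0,y0,x1,y1=roi;r=cv2.imread(f"pics/{ref}.png")
    G=lambda i:cv2.GaussianBlur(i.astype(np.float32),(0,0),.7)[y0:y1,x0:x1]
    d=G(im)-G(r);d=d[:,:,0]-.5*d[:,:,2]
    N,L,S,C=cv2.connectedComponentsWithStats((d>7).astype(np.uint8))
    for i in range(1,N):
        if S[i,4]>4:c=C[i]+[x0,y0];print(n,S[i].tolist(),c.round(1),d[L==i].max().round(),ray(n,c,.0045).round(3))
cv2.imwrite("pics/c9.png",np.hstack([cv2.resize(a[145:245,185:295],(440,400),interpolation=cv2.INTER_CUBIC),cv2.resize(b[170:240,210:300],(360,400),interpolation=cv2.INTER_CUBIC)]))
E
```

```text
28.93 [0.3954 0.0719 0.0448] heading 0.1 zaxis [ 0.  0. -1.] w 0.02 F [ 1.8  0.3 -0.8] q [ 0.09  0.22  2.08 -0.    0.84 -1.48]
top [43, 23, 4, 3, 9] [259.7 199.1] 12.0 [ 0.529 -0.137  0.004]
```

View pics/c9.png

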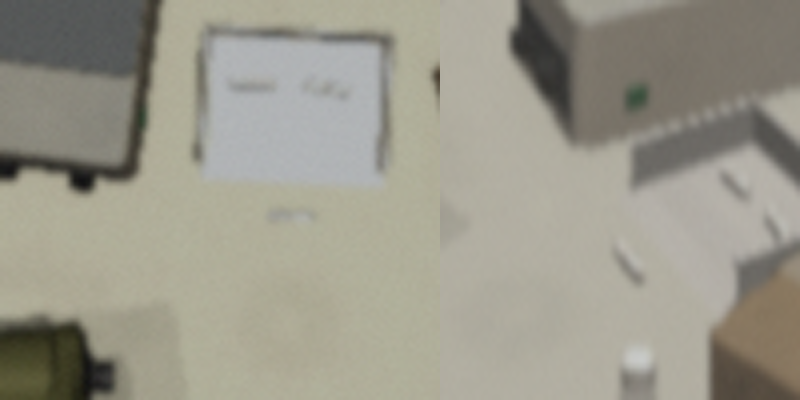

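The last picture shows A at (292,215) in the left half, about (0.530,-0.132), lying square in front of the tray; it was only hidden by the finger. Going back behind it to finish the push.

Call:
carry_out(
  motion=[0,0,0,0.02,-0.05,0,-0.53,0,0,0,0.02,-0.05,0,-0.53,0,0,0,0.025,-0.05,0,-0.53,0,0,0,0.025,-0.053,0,-0.53,0,0,0,0,0,-0.04,-0.53,0,0,0,0,0,-0.02,-0.53,0,0,0,0,0,0,-0.53],
)

```text
time: 29.9
tool_pos: [0.4858, -0.1331, -0.0162]
tcp_rot: [0.001, -3.14, -0.0]
force: [0.5, 0.7, 0.2]
width: 0.0202
finger_force: 0.0
```

Call:
carry_out(
  motion=[0,0,0,0.0075,0,0,-0.53,0,0,0,0.0075,0,0,-0.53,0,0,0,0.0075,0,0,-0.53,0,0,0,0.0075,0,0,-0.53,0,0,0,0.0075,0,0,-0.53,0,0,0,0.0075,0,0,-0.53,0,0,0,0.0075,0,0,-0.53,0,0,0,0.0075,0,0.0005,-0.53],
)

```text
time: 30.9
tool_pos: [0.5468, -0.1324, -0.0149]
tcp_rot: [0.003, -3.142, -0.0]
force: [-1.0, -0.3, 0.4]
width: 0.0205
finger_force: 0.0
```

Call:
carry_out(
  motion=[0,0,0,0.0075,0,0.0005,-0.53,0,0,0,0.0075,0,0.0005,-0.53,0,0,0,0.0075,0,0.0005,-0.53,0,0,0,0.0075,0,0.0005,-0.53,0,0,0,0.0075,0,0,-0.53,0,0,0,0.0075,0,0,-0.53,0,0,0,0.0075,0,0,-0.53,0,0,0,0.005,0,0,-0.53],
)

```text
time: 31.9
tool_pos: [0.6043, -0.1324, -0.013]
tcp_rot: [0.003, -3.142, -0.0]
force: [-0.8, -0.5, -0.1]
width: 0.0199
finger_force: 0.0
```

Call:
carry_out(
  motion=[0,0,0,0.003,0,0,-0.53,0,0,0,-0.02,0,0,-0.53,0,0,0,0,0,0.06,-0.53,0,0,0,-0.035,0.05,0,-0.53,0,0,0,-0.035,0.05,0,-0.53,0,0,0,-0.035,0.05,0,-0.53,0,0,0,-0.04,0.045,0,-0.53,0,0,0,-0.04,0,0,-0.53],
)

```text
time: 32.9
tool_pos: [0.4004, 0.0644, 0.0472]
tcp_rot: [-0.008, 3.141, 0.0]
force: [-0.2, 0.4, 1.0]
width: 0.0201
finger_force: 0.0
```

```bash
python3 - <<'E'
from h import *
st();a=snap("top","t10");b=snap("side","s10")
for n,im,ref,roi in(("top",a,"t6",(232,150,285,215)),("side",b,"s6",(245,185,300,240))):
    x0,y0,x1,y1=roi;r=cv2.imread(f"pics/{ref}.png")
    G=lambda i:cv2.GaussianBlur(i.astype(np.float32),(0,0),.6)[y0:y1,x0:x1]
    d=np.abs(G(im)-G(r)).max(2)
    N,L,S,C=cv2.connectedComponentsWithStats((d>8).astype(np.uint8))
    for i in range(1,N):
        if S[i,4]>3:c=C[i]+[x0,y0];print(n,S[i].tolist(),c.round(1),d[L==i].max().round(),ray(n,c,.0065).round(3))
# dark shadow lines of B, C, A on the tray floor (top)
g=a.min(2).astype(int)[152:188,236:280]
f=g-np.median(g)
N,L,S,C=cv2.connectedComponentsWithStats((f<-8).astype(np.uint8))
for i in range(1,N):
    if S[i,4]>2:print("floor",S[i].tolist(),ray("top",C[i]+[236,152],.0065).round(3))
E
```

```text
32.9 [0.4004 0.0644 0.0472] heading 0.3 zaxis [ 0.  0. -1.] w 0.02 F [-0.2  0.4  1. ] q [ 0.07  0.22  2.07  0.    0.85 -1.51]
top [19, 21, 13, 5, 47] [257.3 172.9] 23.0 [ 0.62  -0.126  0.006]
side [33, 20, 10, 8, 40] [282.4 208.7] 39.0 [ 0.616 -0.139  0.006]
floor [0, 0, 44, 36, 276] [ 0.666 -0.126  0.006]
floor [6, 13, 12, 4, 38] [ 0.643 -0.091  0.006]
floor [25, 13, 2, 3, 5] [ 0.644 -0.14   0.006]
floor [28, 13, 9, 5, 24] [ 0.641 -0.162  0.006]
floor [16, 19, 11, 5, 33] [ 0.62  -0.126  0.006]
```

Both views agree that all three bars are behind the lip (x = 0.585): at (0.643,-0.091), (0.642,-0.160) and (0.62,-0.13). The arm is clear, so I'm handing in.

```bash
python3 -c "
from bench import ctrl
print(ctrl.job_done())"
```

```text
the job is handed in; nothing more can be done
None
```

All three bars were swept into the larger tray and lie 35–58 mm behind the lip by the final images; I saw no bystander shift but did not measure them at the end, and the job was handed in at about 33 s with no verdict returned.

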